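# Shake the steel discs out of the upturned specimen mould

## Task

Two steel discs are stuck inside the oblong two-cavity specimen mould that stands mouth down on the desk (not the small round one). Keeping it mouth down, hold it over the steel tray and shake it briskly up and down until its felt weight stops dropping and both discs lie in the tray. Then stand the empty mould back on the desk, mouth down and clear of the tray.

Things in the scene. Friction and masses are not known exactly. Their poses are not given: they have to be found in the camera images.
- mould_center (a point): Centre, 24 mm above the mouth, of the oblong aluminium mould block: 44 mm (its x) by 90 mm (its y), 48 mm high, mouth down, 0.30 kg empty; its z points up as it stands. Grip it across the 44 mm width at mid-length. Its two cavities lie along its y, 45 mm between centres, each with a disc stuck 20 mm above the mouth on spring plungers.
- disc1_center (a point): Centre of a plain steel disc, 30 mm across, 15 mm thick, about 0.08 kg, hidden at the start in the mould's cavity on its -y side, 28 mm above the mouth; z is its axis. It lets go when the mould is jerked upward at about 0.9 to 1.3 g: up and down strokes of 35 to 55 mm, each in about 0.12 s, shake it out; gentle lifting and carrying do not.
- disc2_center (a point): The same for the equal disc in the cavity on the mould's +y side. One disc may come out before the other; each one that falls takes about 0.8 N off the felt weight.
- tray: Shallow open stainless tray, fixed, 150 mm (its x) by 210 mm (its y), rim 35 mm above the desk, inner floor 9 mm above the desk, walls 3 mm; origin on the desk under its centre. A disc lying flat in it has its centre 16.5 mm above the desk.
There are look-alikes about, which are no part of the job. What is shaped like the part that bears mould_center but blue or yellow is not meant.

How it is judged:
By the outcome, as a careful person would: the job done as asked, in the order asked, and still so for the second after the job is handed in, with the robot touching nothing.
It also fails if it takes over 51 s, if anything falls off the work surface, if the arm or the gripper's body presses on something with over 40 N, if the wrist force passes 120 N, or if a joint passes its speed limit or range.

## Robot

A 6-joint arm with a two-finger parallel gripper is mounted at the origin on a cart in front of the work surface, level with it; the furniture and walls round the work are solid. World frame = base frame: x ahead of the robot, y to its left, z up, the work surface at z = 0. Lengths are in m, angles in degrees, forces in N, time in s.
With the tool pointing down it reaches from about 0.35 to 0.875 m from the base axis. Payload 4.2 kg.
Tool frame: the origin (TCP) lies at the very end of the fingers, on their centre line; the grasp point (between the pads) lies 19 mm behind it; z points along the fingers, y is the line along which they close (so a half turn about z gives the same grasp; the last joint's range is limited). The gripper opens to 87 mm and grips with 3 to 60 N. Pads are 19 mm wide; open, the fingers measure 117 mm over their backs; the gripper's body (75 mm by 190 mm) begins 51 mm behind the grasp point.
Start: joints at [78.701, 22.042, 0.453, 0, -68.411, -14.817], TCP at [0.275, 0.561, 0.223] pointing down, gripper open.
Joint ranges: [-179.83, 179.83], [-69.29, 118.12], [-61.27, 80.66], [-181.25, 117.63], [-171.15, -9.14], [-177.46, 177.46]. Speed limits (degrees/s): [159.86, 159.86, 180, 180, 180, 180].

## Interface

Orientations are given as a 3x3 rotation matrix whose columns are the frame's x, y, z axes.
In Python, from station import * gives the robot as it stands.
- The arm moves only by the shell command python3 -m pendant 'ROWS'. ROWS is JSON, a list of rows, each an object of numbers: "x", "y", "z": the shift along the world's x, y, z normalised to -1 to 1, where 1 is 250 mm; "rx", "ry", "rz": the turn, a rotation vector about the world's x, y, z normalised to -1 to 1, where 1 is 180 degrees; "claw": the opening, from 0 (shut) to 1 (fully open). A call has exactly 8 rows; each row is the pose to reach, as a shift and turn from the pose commanded when the call began, turning the shorter way round; what a row does not reach only later rows make up. A row lasts 1/8 s, in which the tool goes at most 62.5 mm and 10.7 degrees, less where a joint would pass 70% of its speed; a pose out of reach is approached as far as the arm can. A call with a number of a shift or a turn outside -1 to 1 is refused whole. A call with a gripper value outside its range is refused whole. The fingers move at their own pace and stop on an object; the grip force is fixed at half the most. Time passes only in rows, so rows that repeat a pose let the fingers close, or fill a call up. It gives the time, the measured TCP pose, the force, the opening and the grip force at its end, in the units of the state.
- sense(): the state, without advancing time (a new reading comes with each control period).
- capture(name): name is "scene" or "top" or "wrist"; returns a dict with "color" (480x640x3 uint8, red, green, blue), "mtx" (3x3 intrinsics, pixels), "k1" (the pictures are not rectified: a ray, as slopes to the right and down, at radius r is drawn at 1 + k1 r^2 times it, then the intrinsics apply), "world_to_cam" (4x4, takes a point from world to camera coordinates). Camera axes: x right, y up, looking along -z (the intrinsics and any distortion apply to the point x, -y, -z); pixel columns grow to the right and rows downward; lengths in m; the calibration is good to about 2 mm. A picture is of the moment at which its call begins. There is no depth.
- finish_job(): hands the job in; it is judged then, once.
Trained networks look in a picture, given as the dict that the camera call returned (one of the last four; its "shot" number tells which), for a name from the list of things; names that differ only in an ending like _2 or _b are one class to them, and where a whole thing is asked for, a point or a joint stands for the part that bears it (a point fixed in the world has none). Each returns a list of dicts, best first, with "conf" (0 to 1); they miss things now and then, are a little off and sometimes report something else, mostly with a low value. They report only what shows in the picture. A call takes as long as a camera call. They do not tell look-alikes from the thing itself.
- search_frame(picture, label): "centre" ([column, row] in pixels, amid what is visible of it).
- regions_of(picture, label): "region" (480x640 bool, what is visible of it) and "centre" ([column, row] in pixels, amid what is visible of it).
The state is a dict: "time_s": time; "joints": joint angles; "joint_velocities": joint speeds; "effort": joint torques, N m; "tcp_pos": TCP position; "ee_rot": TCP orientation; "wrist_force": force on the tool from outside, world axes, zero at the start; "moment": the same for the moment, N m; "gripper_width": opening from 0.0 (shut) to 1.0 (fully open); "gripper_force": force on a finger pad.
Only numpy, scipy, OpenCV 4.12 (cv2) and the standard library are available. Lean on these libraries where they do the work, as an engineer would, in place of code of your own. Each camera call takes 0.05 s, during which the arm holds its last target. There are 200 camera calls.

## Working session

There is one attempt and no reset: what is moved stays moved. The work goes in short steps, Python scripts to look and compute and a shell command to move; the robot and the scene stay as the last step left them, time stands still between calls to the robot, and variables do not carry over. Pictures are saved under pics/ and viewed, at most 10 in all, crops included, and the job is handed in when it is done.

```bash
mkdir -p pics; cat > h.py <<'E'
from station import *
import numpy as np, cv2
def ray(c,px):
    K=np.array(c["mtx"]);u=(px[0]-K[0,2])/K[0,0];v=(px[1]-K[1,2])/K[1,1]
    s=np.array([u,v]);d=s.copy()
    for _ in range(20): s=d/(1+c["k1"]*(s@s))
    T=np.array(c["world_to_cam"]);R=T[:3,:3];t=T[:3,3]
    return -R.T@t, R.T@np.array([s[0],-s[1],-1])
def at(c,px,z):
    o,d=ray(c,px);return o+d*(z-o[2])/d[2]
def save(c,n): cv2.imwrite("pics/"+n+".png",np.array(c["color"])[:,:,::-1])
E
python3 - <<'E'
from h import *
s=sense();print(s["time_s"],s["tcp_pos"],s["ee_rot"],s["gripper_width"])
for n in["top","scene"]:
    c=capture(n);save(c,n+"0");print(n,ray(c,(320,240)))
    for l,z in[("mould_center",.048),("tray",.02)]:
        for r in regions_of(c,l):
            m=r["region"].astype(np.uint8)
            print(l,r["conf"],r["centre"],at(c,r["centre"],z).round(3),cv2.minAreaRect(cv2.findNonZero(m)),np.array(c["color"])[r["region"]].mean(0).round())
E
```

```text
0.0 [0.27482793 0.56064727 0.22145835] [[ 8.97817422e-01 -4.40366965e-01 -9.01195487e-04]
 [-4.40367881e-01 -8.97815173e-01 -2.01105565e-03]
 [ 7.64954896e-05  2.20241834e-03 -9.99997572e-01]] 1.0009270932216334
top (array([0.38153555, 0.02888739, 0.90075533]), array([ 0.16131783,  0.01020794, -0.98698082]))
mould_center 0.8 [201.8, 205.9] [0.596 0.275 0.048] ((204.40438842773438, 204.66282653808594), (50.04572677612305, 21.706581115722656), 39.17366027832031) [143. 121.  29.]
mould_center 0.74 [236.1, 254.1] [0.496 0.204 0.048] ((239.7567596435547, 254.04055786132812), (24.9886474609375, 49.155296325683594), 80.53767395019531) [113. 115. 119.]
mould_center 0.74 [286.5, 300.7] [0.403 0.105 0.048] ((285.8002014160156, 302.0863037109375), (24.299604415893555, 47.473026275634766), 72.34988403320312) [ 46.  71. 125.]
tray 0.9 [433.5, 267.3] [ 0.464 -0.192  0.02 ] ((433.43890380859375, 267.7591552734375), (76.79090881347656, 108.3379898071289), 81.46923065185547) [110. 111. 116.]
scene (array([-0.1475941 , -0.39161854,  0.8693399 ]), array([ 0.5999109 ,  0.36431231, -0.71231539]))
mould_center 0.76 [234.3, 228.8] [0.485 0.185 0.048] ((233.240234375, 230.23130798339844), (54.40536117553711, 32.63128662109375), 17.354022979736328) [106. 108. 109.]
mould_center 0.74 [235.4, 183.7] [0.593 0.263 0.048] ((236.54595947265625, 187.64447021484375), (44.44099044799805, 24.212974548339844), 72.34988403320312) [144. 124.  42.]
mould_center 0.6 [246.0, 277.4] [0.396 0.092 0.048] ((242.69432067871094, 281.55267333984375), (56.490421295166016, 34.662864685058594), 11.592175483703613) [ 28.  49. 105.]
tray 0.87 [406.9, 330.8] [ 0.459 -0.196  0.02 ] ((403.9587097167969, 328.1812744140625), (133.99534606933594, 83.56743621826172), 19.179006576538086) [111. 111. 114.]
```

```bash
python3 -c "
import cv2
i=cv2.imread('pics/top0.png')[150:360,150:520];cv2.imwrite('pics/top0c.png',cv2.resize(i,None,fx=2.1,fy=2.1,interpolation=cv2.INTER_CUBIC))"
```

```text
(no output)
```

View pics/top0c.png

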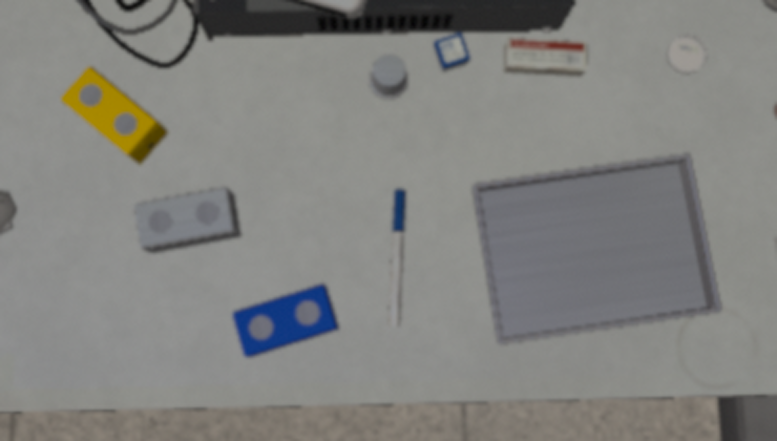

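View pics/scene0.png

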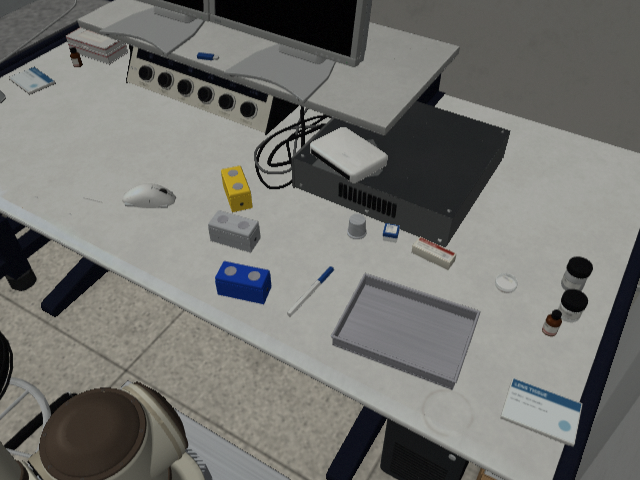

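The grey mould has its lid dots at top pixels ≈(226,256) and (249,251). The tray rim corners are at ≈(376,238), (478,224), (492,297) and (388,312). Blue and yellow moulds are decoys.

```bash
python3 - <<'E'
from h import *
c=capture("top")
f=lambda a,b,z:at(c,(150+a/2.1,150+b/2.1),z).round(4)
p,q=f(160,222,.048),f(207,212,.048);print(p,q,(p+q)/2,np.linalg.norm(p-q),np.degrees(np.arctan2(*(p-q)[[1,0]])))
t=[f(*k,.035) for k in[(475,185),(688,155),(718,308),(500,341)]];print(t,np.mean(t,0),[np.linalg.norm(t[i]-t[i-1]) for i in range(4)])
R=np.array(sense()["ee_rot"]);print("tool y dir",np.degrees(np.arctan2(R[1,1],R[0,1])))
c=capture("wrist");save(c,"w0");print(ray(c,(320,240)))
E
```

```text
[0.4934 0.2237 0.048 ] [0.502  0.1795 0.048 ] [0.4977 0.2016 0.048 ] 0.04502887962186048 101.01047990700357
[array([ 0.5245, -0.0757,  0.035 ]), array([ 0.5495, -0.2837,  0.035 ]), array([ 0.4018, -0.3009,  0.035 ]), array([ 0.376 , -0.0932,  0.035 ])] [ 0.46295  -0.188375  0.035   ] [np.float64(0.14952758942750327), np.float64(0.2094970166852025), np.float64(0.14869811700220012), np.float64(0.20929627325874678)]
tool y dir -116.11609395837698
(array([0.35099466, 0.52204277, 0.38463215]), array([-0.29060824,  0.11611966, -0.9500609 ]))
```

```bash
python3 -m pendant '[{"x":0.89,"y":-1,"z":0,"rz":-0.294,"claw":0.85},{"x":0.89,"y":-1,"z":0,"rz":-0.294,"claw":0.85},{"x":0.89,"y":-1,"z":0,"rz":-0.294,"claw":0.85},{"x":0.89,"y":-1,"z":0,"rz":-0.294,"claw":0.85},{"x":0.89,"y":-1,"z":0,"rz":-0.294,"claw":0.85},{"x":0.89,"y":-1,"z":0,"rz":-0.294,"claw":0.85},{"x":0.89,"y":-1,"z":0,"rz":-0.294,"claw":0.85},{"x":0.89,"y":-1,"z":0,"rz":-0.294,"claw":0.85}]'
python3 - <<'E'
from h import *
s=sense();R=np.array(s["ee_rot"]);print(s["tcp_pos"],np.degrees(np.arctan2(R[1,1],R[0,1])),R.round(3),s["joints"])
c=capture("wrist");save(c,"w1")
for r in regions_of(c,"mould_center"):
    m=r["region"].astype(np.uint8);print(r["conf"],r["centre"],at(c,r["centre"],.048),np.array(c["color"])[r["region"]].mean(0).round())
E
```

```text
[0.27504354 0.56111275 0.22238384] -116.11635546828333 [[ 0.898 -0.44  -0.   ]
 [-0.44  -0.898 -0.   ]
 [ 0.     0.    -1.   ]] [ 7.87013228e+01  2.20507286e+01  4.43969561e-01 -4.46448372e-03
 -6.84138637e+01 -1.48160348e+01]$[0]: bad value
```

View pics/w1.png

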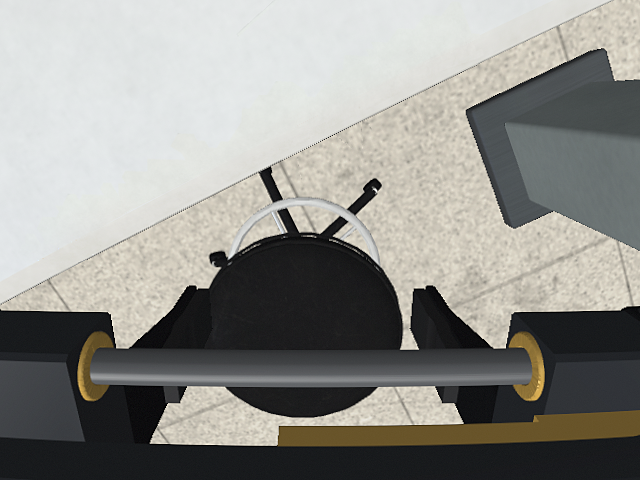

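The call was refused, probably because it lacks the rx and ry keys. The arm didn't move; the wrist picture still shows only the desk edge and the floor.

```bash
python3 -m pendant '[{"x":0.89,"y":-1,"z":0,"rx":0,"ry":0,"rz":-0.294,"claw":0.85},{"x":0.89,"y":-1,"z":0,"rx":0,"ry":0,"rz":-0.294,"claw":0.85},{"x":0.89,"y":-1,"z":0,"rx":0,"ry":0,"rz":-0.294,"claw":0.85},{"x":0.89,"y":-1,"z":0,"rx":0,"ry":0,"rz":-0.294,"claw":0.85},{"x":0.89,"y":-1,"z":0,"rx":0,"ry":0,"rz":-0.294,"claw":0.85},{"x":0.89,"y":-1,"z":0,"rx":0,"ry":0,"rz":-0.294,"claw":0.85},{"x":0.89,"y":-1,"z":0,"rx":0,"ry":0,"rz":-0.294,"claw":0.85},{"x":0.89,"y":-1,"z":0,"rx":0,"ry":0,"rz":-0.294,"claw":0.85}]'
python3 - <<'E'
from h import *
s=sense();R=np.array(s["ee_rot"]);print(s["time_s"],s["tcp_pos"],np.degrees(np.arctan2(R[1,1],R[0,1])),s["joints"])
c=capture("wrist");save(c,"w2")
for r in regions_of(c,"mould_center"):
    m=r["region"].astype(np.uint8);print(r["conf"],r["centre"],at(c,r["centre"],.048),np.array(c["color"])[r["region"]].mean(0).round())
E
```

```text
time_s: 1.5
tcp_pos: [0.4973, 0.3115, 0.2226]
ee_rot: [[0.19, -0.982, -0.0], [-0.982, -0.19, 0.0], [-0.0, -0.0, -1.0]]
wrist_force: [0.0, 0.1, -0.2]
gripper_width: 0.85
gripper_force: 0.0
1.5 [0.49731725 0.31154451 0.22257573] -169.02090688265488 [ 4.78603295e+01  1.83286770e+01 -5.10906332e+00 -1.24885906e-02
 -6.65516805e+01 -3.68762678e+01]
0.83 [482.6, 17.2] [0.39971719 0.13943506 0.048     ] [ 35.  64. 121.]
0.73 [337.0, 67.3] [0.49878956 0.19643118 0.048     ] [141. 146. 151.]
0.55 [192.1, 137.8] [0.60062267 0.26926181 0.048     ] [170. 147.  46.]
```

View pics/w2.png

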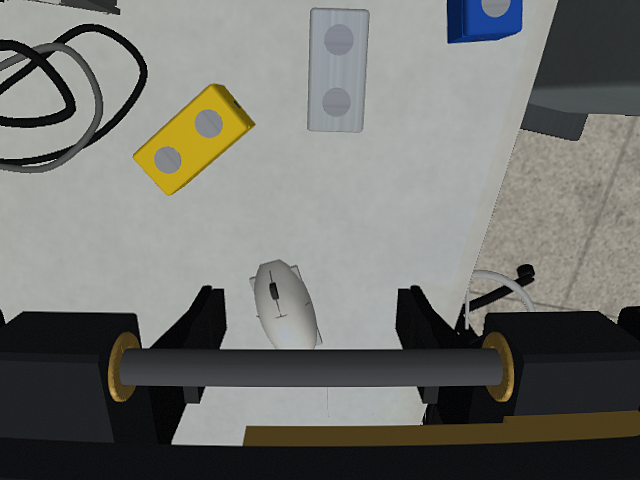

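The grey mould's dots are at (339,39) and (336,102).

```bash
python3 - <<'E'
from h import *
c=capture("wrist")
p,q=at(c,(339,39),.048),at(c,(336,102),.048);print(p,q,(p+q)/2,np.linalg.norm(p-q),np.degrees(np.arctan2(*(q-p)[[1,0]])))
E
```

```text
[0.50129348 0.17698299 0.048     ] [0.49412048 0.22188875 0.048     ] [0.49770698 0.19943587 0.048     ] 0.04547503230307121 99.07544015410635
```

```bash
python3 -m pendant '[{"x":0,"y":-0.22,"z":-0.1,"rx":0,"ry":0,"rz":-0.005,"claw":0.85},{"x":0,"y":-0.444,"z":-0.25,"rx":0,"ry":0,"rz":-0.005,"claw":0.85},{"x":0,"y":-0.444,"z":-0.4,"rx":0,"ry":0,"rz":-0.005,"claw":0.85},{"x":0,"y":-0.444,"z":-0.6,"rx":0,"ry":0,"rz":-0.005,"claw":0.85},{"x":0,"y":-0.444,"z":-0.76,"rx":0,"ry":0,"rz":-0.005,"claw":0.85},{"x":0,"y":-0.444,"z":-0.85,"rx":0,"ry":0,"rz":-0.005,"claw":0.85},{"x":0,"y":-0.444,"z":-0.85,"rx":0,"ry":0,"rz":-0.005,"claw":0.85},{"x":0,"y":-0.444,"z":-0.85,"rx":0,"ry":0,"rz":-0.005,"claw":0.2}]'
python3 -m pendant '[{"x":0,"y":0,"z":0,"rx":0,"ry":0,"rz":0,"claw":0.2},{"x":0,"y":0,"z":0,"rx":0,"ry":0,"rz":0,"claw":0.2},{"x":0,"y":0,"z":0,"rx":0,"ry":0,"rz":0,"claw":0.2},{"x":0,"y":0,"z":0,"rx":0,"ry":0,"rz":0,"claw":0.2},{"x":0,"y":0,"z":0,"rx":0,"ry":0,"rz":0,"claw":0.2},{"x":0,"y":0,"z":0,"rx":0,"ry":0,"rz":0,"claw":0.2},{"x":0,"y":0,"z":0,"rx":0,"ry":0,"rz":0,"claw":0.2},{"x":0,"y":0,"z":0,"rx":0,"ry":0,"rz":0,"claw":0.2}]'
```

```text
time_s: 2.65
tcp_pos: [0.4982, 0.2012, 0.0111]
ee_rot: [[0.176, -0.984, 0.002], [-0.984, -0.176, 0.001], [-0.001, -0.002, -1.0]]
wrist_force: [0.6, 0.5, 0.6]
gripper_width: 0.798
gripper_force: 0.0
time_s: 3.65
tcp_pos: [0.4981, 0.2005, 0.0107]
ee_rot: [[0.175, -0.985, 0.001], [-0.985, -0.175, 0.001], [-0.0, -0.001, -1.0]]
wrist_force: [-0.8, -0.5, 5.6]
gripper_width: 0.505
gripper_force: 30.0
```

```bash
python3 -m pendant '[{"x":0,"y":0,"z":0.03,"rx":0,"ry":0,"rz":0,"claw":0.2},{"x":0,"y":0,"z":0.1,"rx":0,"ry":0,"rz":0,"claw":0.2},{"x":0,"y":0,"z":0.2,"rx":0,"ry":0,"rz":0,"claw":0.2},{"x":0,"y":-0.05,"z":0.3,"rx":0,"ry":0,"rz":0,"claw":0.2},{"x":0,"y":-0.2,"z":0.37,"rx":0,"ry":0,"rz":0,"claw":0.2},{"x":0,"y":-0.4,"z":0.4,"rx":0,"ry":0,"rz":0,"claw":0.2},{"x":0,"y":-0.55,"z":0.4,"rx":0,"ry":0,"rz":0,"claw":0.2},{"x":0,"y":-0.6,"z":0.4,"rx":0,"ry":0,"rz":0,"claw":0.2}]'
python3 -m pendant '[{"x":-0.02,"y":-0.07,"z":0,"rx":0,"ry":0,"rz":0,"claw":0.2},{"x":-0.05,"y":-0.25,"z":0,"rx":0,"ry":0,"rz":-0.01,"claw":0.2},{"x":-0.08,"y":-0.45,"z":0,"rx":0,"ry":0,"rz":-0.017,"claw":0.2},{"x":-0.11,"y":-0.65,"z":0,"rx":0,"ry":0,"rz":-0.017,"claw":0.2},{"x":-0.13,"y":-0.82,"z":0,"rx":0,"ry":0,"rz":-0.017,"claw":0.2},{"x":-0.14,"y":-0.92,"z":0,"rx":0,"ry":0,"rz":-0.017,"claw":0.2},{"x":-0.14,"y":-0.957,"z":0,"rx":0,"ry":0,"rz":-0.017,"claw":0.2},{"x":-0.14,"y":-0.957,"z":0,"rx":0,"ry":0,"rz":-0.017,"claw":0.2}]'
python3 -m pendant '[{"x":0,"y":0,"z":-0.04,"rx":0,"ry":0,"rz":0,"claw":0.2},{"x":0,"y":0,"z":-0.08,"rx":0,"ry":0,"rz":0,"claw":0.2},{"x":0,"y":0,"z":-0.12,"rx":0,"ry":0,"rz":0,"claw":0.2},{"x":0,"y":0,"z":-0.14,"rx":0,"ry":0,"rz":0,"claw":0.2},{"x":0,"y":0,"z":-0.14,"rx":0,"ry":0,"rz":0,"claw":0.2},{"x":0,"y":0,"z":-0.14,"rx":0,"ry":0,"rz":0,"claw":0.2},{"x":0,"y":0,"z":-0.14,"rx":0,"ry":0,"rz":0,"claw":0.2},{"x":0,"y":0,"z":-0.14,"rx":0,"ry":0,"rz":0,"claw":0.2}]'
```

```text
time_s: 4.65
tcp_pos: [0.4957, 0.0479, 0.109]
ee_rot: [[0.172, -0.985, -0.004], [-0.985, -0.172, -0.001], [0.0, 0.004, -1.0]]
wrist_force: [0.3, -0.1, -5.2]
gripper_width: 0.506
gripper_force: 30.0
time_s: 5.65
tcp_pos: [0.4624, -0.1889, 0.1097]
ee_rot: [[0.122, -0.993, -0.001], [-0.993, -0.122, 0.0], [-0.0, 0.001, -1.0]]
wrist_force: [-0.3, 1.0, -4.1]
gripper_width: 0.502
gripper_force: 30.0
time_s: 6.65
tcp_pos: [0.4627, -0.1891, 0.0753]
ee_rot: [[0.122, -0.993, 0.001], [-0.993, -0.122, -0.0], [0.0, -0.001, -1.0]]
wrist_force: [0.7, -0.4, -4.9]
gripper_width: 0.504
gripper_force: 30.0
```

```bash
python3 -m pendant '[{"x":0,"y":0,"z":0.18,"rx":0,"ry":0,"rz":0,"claw":0.2},{"x":0,"y":0,"z":0,"rx":0,"ry":0,"rz":0,"claw":0.2},{"x":0,"y":0,"z":0.18,"rx":0,"ry":0,"rz":0,"claw":0.2},{"x":0,"y":0,"z":0,"rx":0,"ry":0,"rz":0,"claw":0.2},{"x":0,"y":0,"z":0.18,"rx":0,"ry":0,"rz":0,"claw":0.2},{"x":0,"y":0,"z":0,"rx":0,"ry":0,"rz":0,"claw":0.2},{"x":0,"y":0,"z":0,"rx":0,"ry":0,"rz":0,"claw":0.2},{"x":0,"y":0,"z":0,"rx":0,"ry":0,"rz":0,"claw":0.2}]'
cat > wt.py <<'E'
from h import *
f=[]
for i in range(8): c=capture("scene");f.append(sense()["wrist_force"][2])
print(np.round(f,1),np.mean(f))
for r in search_frame(c,"disc1_center"): print(r["conf"],r["centre"],at(c,r["centre"],.0165))
c=capture("top")
for r in search_frame(c,"disc1_center"): print(r["conf"],r["centre"],at(c,r["centre"],.0165))
E
python3 wt.py
```

```text
time_s: 7.65
tcp_pos: [0.4632, -0.1893, 0.076]
ee_rot: [[0.123, -0.992, 0.001], [-0.992, -0.123, -0.001], [0.001, -0.001, -1.0]]
wrist_force: [0.5, 0.1, -3.8]
gripper_width: 0.506
gripper_force: 30.0
[-3.2 -3.3 -3.3 -3.8 -3.3 -3.3 -2.4 -3.4] -3.2630022616586576
0.59 [405.6, 344.3] [ 0.43544076 -0.20513382  0.0165    ]
0.53 [379.4, 334.4] [ 0.43067329 -0.15833023  0.0165    ]
```

```bash
python3 -m pendant '[{"x":0,"y":0,"z":0.2,"rx":0,"ry":0,"rz":0,"claw":0.2},{"x":0,"y":0,"z":0,"rx":0,"ry":0,"rz":0,"claw":0.2},{"x":0,"y":0,"z":0.2,"rx":0,"ry":0,"rz":0,"claw":0.2},{"x":0,"y":0,"z":0,"rx":0,"ry":0,"rz":0,"claw":0.2},{"x":0,"y":0,"z":0.2,"rx":0,"ry":0,"rz":0,"claw":0.2},{"x":0,"y":0,"z":0,"rx":0,"ry":0,"rz":0,"claw":0.2},{"x":0,"y":0,"z":0,"rx":0,"ry":0,"rz":0,"claw":0.2},{"x":0,"y":0,"z":0,"rx":0,"ry":0,"rz":0,"claw":0.2}]'
python3 wt.py; python3 -c "
from h import *
c=capture('scene');i=c['color'][250:400,310:500,::-1];cv2.imwrite('pics/s1.png',cv2.resize(i,None,fx=3.5,fy=3.5))"
```

```text
time_s: 9.2
tcp_pos: [0.4631, -0.1893, 0.0757]
ee_rot: [[0.123, -0.992, 0.001], [-0.992, -0.123, -0.001], [0.001, -0.001, -1.0]]
wrist_force: [1.1, -0.2, -2.8]
gripper_width: 0.508
gripper_force: 30.0
[-3.  -3.3 -4.3 -3.3 -3.1 -4.6 -3.5 -3.9] -3.618772002369398
0.85 [404.9, 344.4] [ 0.43465063 -0.20421997  0.0165    ]
```

View pics/s1.png

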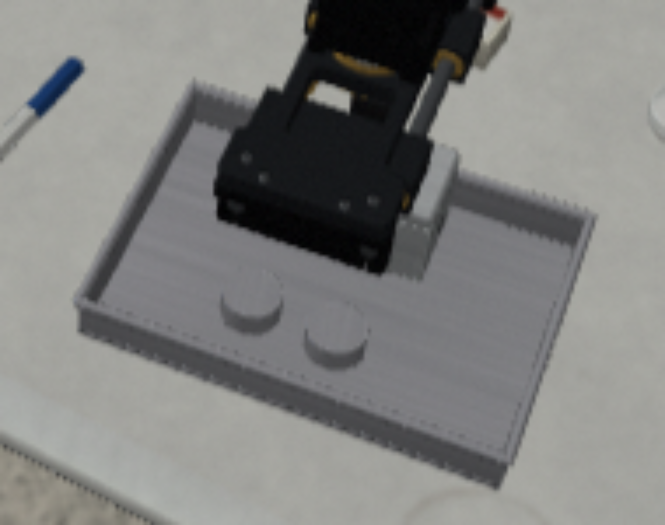

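Both discs lie flat in the tray, at crop (250,300) and (336,337). The felt weight has settled near the empty weight, so I'm taking the mould back to its old spot.

```bash
python3 -m pendant '[{"x":0,"y":0,"z":0.05,"rx":0,"ry":0,"rz":0,"claw":0.2},{"x":0,"y":0,"z":0.12,"rx":0,"ry":0,"rz":0,"claw":0.2},{"x":0,"y":0.03,"z":0.16,"rx":0,"ry":0,"rz":0,"claw":0.2},{"x":0,"y":0.13,"z":0.16,"rx":0,"ry":0,"rz":0,"claw":0.2},{"x":0,"y":0.28,"z":0.16,"rx":0,"ry":0,"rz":0,"claw":0.2},{"x":0,"y":0.43,"z":0.16,"rx":0,"ry":0,"rz":0,"claw":0.2},{"x":0,"y":0.55,"z":0.16,"rx":0,"ry":0,"rz":0,"claw":0.2},{"x":0,"y":0.6,"z":0.16,"rx":0,"ry":0,"rz":0,"claw":0.2}]'
python3 -m pendant '[{"x":0.02,"y":0.07,"z":0,"rx":0,"ry":0,"rz":0,"claw":0.2},{"x":0.05,"y":0.25,"z":0,"rx":0,"ry":0,"rz":0.01,"claw":0.2},{"x":0.08,"y":0.45,"z":0,"rx":0,"ry":0,"rz":0.017,"claw":0.2},{"x":0.11,"y":0.65,"z":0,"rx":0,"ry":0,"rz":0.017,"claw":0.2},{"x":0.13,"y":0.82,"z":0,"rx":0,"ry":0,"rz":0.017,"claw":0.2},{"x":0.14,"y":0.92,"z":0,"rx":0,"ry":0,"rz":0.017,"claw":0.2},{"x":0.14,"y":0.957,"z":0,"rx":0,"ry":0,"rz":0.017,"claw":0.2},{"x":0.14,"y":0.957,"z":0,"rx":0,"ry":0,"rz":0.017,"claw":0.2}]'
python3 -m pendant '[{"x":0,"y":0,"z":-0.06,"rx":0,"ry":0,"rz":0,"claw":0.2},{"x":0,"y":0,"z":-0.16,"rx":0,"ry":0,"rz":0,"claw":0.2},{"x":0,"y":0,"z":-0.26,"rx":0,"ry":0,"rz":0,"claw":0.2},{"x":0,"y":0,"z":-0.34,"rx":0,"ry":0,"rz":0,"claw":0.2},{"x":0,"y":0,"z":-0.38,"rx":0,"ry":0,"rz":0,"claw":0.2},{"x":0,"y":0,"z":-0.4,"rx":0,"ry":0,"rz":0,"claw":0.2},{"x":0,"y":0,"z":-0.41,"rx":0,"ry":0,"rz":0,"claw":0.2},{"x":0,"y":0,"z":-0.41,"rx":0,"ry":0,"rz":0,"claw":0.2}]'
```

```text
time_s: 10.8
tcp_pos: [0.4625, -0.0375, 0.1155]
ee_rot: [[0.124, -0.992, 0.001], [-0.992, -0.124, 0.0], [-0.0, -0.001, -1.0]]
wrist_force: [0.0, -0.0, -3.6]
gripper_width: 0.503
gripper_force: 30.0
time_s: 11.8
tcp_pos: [0.4973, 0.1997, 0.1148]
ee_rot: [[0.175, -0.985, -0.001], [-0.985, -0.175, -0.001], [0.001, 0.001, -1.0]]
wrist_force: [-0.0, 0.3, -3.3]
gripper_width: 0.504
gripper_force: 30.0
time_s: 12.8
tcp_pos: [0.4978, 0.2003, 0.0129]
ee_rot: [[0.175, -0.985, 0.001], [-0.985, -0.175, 0.001], [-0.0, -0.001, -1.0]]
wrist_force: [-0.3, -0.1, -2.7]
gripper_width: 0.506
gripper_force: 30.0
```

```bash
python3 -m pendant '[{"x":0,"y":0,"z":-0.004,"rx":0,"ry":0,"rz":0,"claw":0.2},{"x":0,"y":0,"z":-0.006,"rx":0,"ry":0,"rz":0,"claw":0.2},{"x":0,"y":0,"z":-0.008,"rx":0,"ry":0,"rz":0,"claw":0.2},{"x":0,"y":0,"z":-0.01,"rx":0,"ry":0,"rz":0,"claw":0.2},{"x":0,"y":0,"z":-0.01,"rx":0,"ry":0,"rz":0,"claw":0.2},{"x":0,"y":0,"z":-0.01,"rx":0,"ry":0,"rz":0,"claw":0.2},{"x":0,"y":0,"z":-0.01,"rx":0,"ry":0,"rz":0,"claw":0.2},{"x":0,"y":0,"z":-0.01,"rx":0,"ry":0,"rz":0,"claw":0.2}]'
```

```text
time_s: 13.8
tcp_pos: [0.4977, 0.2003, 0.0107]
ee_rot: [[0.175, -0.985, 0.0], [-0.985, -0.175, 0.0], [-0.0, -0.0, -1.0]]
wrist_force: [-3.5, -0.5, 5.5]
gripper_width: 0.507
gripper_force: 30.0
```

Contact is made. Releasing and raising.

```bash
python3 -m pendant '[{"x":0,"y":0,"z":0,"rx":0,"ry":0,"rz":0,"claw":0.85},{"x":0,"y":0,"z":0,"rx":0,"ry":0,"rz":0,"claw":0.85},{"x":0,"y":0,"z":0,"rx":0,"ry":0,"rz":0,"claw":0.85},{"x":0,"y":0,"z":0,"rx":0,"ry":0,"rz":0,"claw":0.85},{"x":0,"y":0,"z":0,"rx":0,"ry":0,"rz":0,"claw":0.85},{"x":0,"y":0,"z":0.04,"rx":0,"ry":0,"rz":0,"claw":0.85},{"x":0,"y":0,"z":0.1,"rx":0,"ry":0,"rz":0,"claw":0.85},{"x":0,"y":0,"z":0.2,"rx":0,"ry":0,"rz":0,"claw":0.85}]'
python3 -m pendant '[{"x":0,"y":0,"z":0.15,"rx":0,"ry":0,"rz":0,"claw":0.85},{"x":0,"y":0,"z":0.35,"rx":0,"ry":0,"rz":0,"claw":0.85},{"x":0,"y":0.2,"z":0.55,"rx":0,"ry":0,"rz":0,"claw":0.85},{"x":0,"y":0.4,"z":0.6,"rx":0,"ry":0,"rz":0,"claw":0.85},{"x":0,"y":0.6,"z":0.6,"rx":0,"ry":0,"rz":0,"claw":0.85},{"x":0,"y":0.7,"z":0.6,"rx":0,"ry":0,"rz":0,"claw":0.85},{"x":0,"y":0.7,"z":0.6,"rx":0,"ry":0,"rz":0,"claw":0.85},{"x":0,"y":0.7,"z":0.6,"rx":0,"ry":0,"rz":0,"claw":0.85}]'
python3 -c "
from h import *
c=capture('scene');i=c['color'][150:400,180:500,::-1];cv2.imwrite('pics/s2.png',cv2.resize(i,None,fx=2.4,fy=2.4))"
```

```text
time_s: 14.8
tcp_pos: [0.4974, 0.2, 0.061]
ee_rot: [[0.175, -0.985, -0.001], [-0.985, -0.175, -0.0], [0.0, 0.001, -1.0]]
wrist_force: [0.7, 0.7, -0.2]
gripper_width: 0.847
gripper_force: 0.0
time_s: 15.8
tcp_pos: [0.4974, 0.3745, 0.2107]
ee_rot: [[0.175, -0.985, 0.0], [-0.985, -0.175, 0.0], [-0.0, -0.0, -1.0]]
wrist_force: [0.0, -1.1, 0.3]
gripper_width: 0.849
gripper_force: 0.0
```

View pics/s2.png

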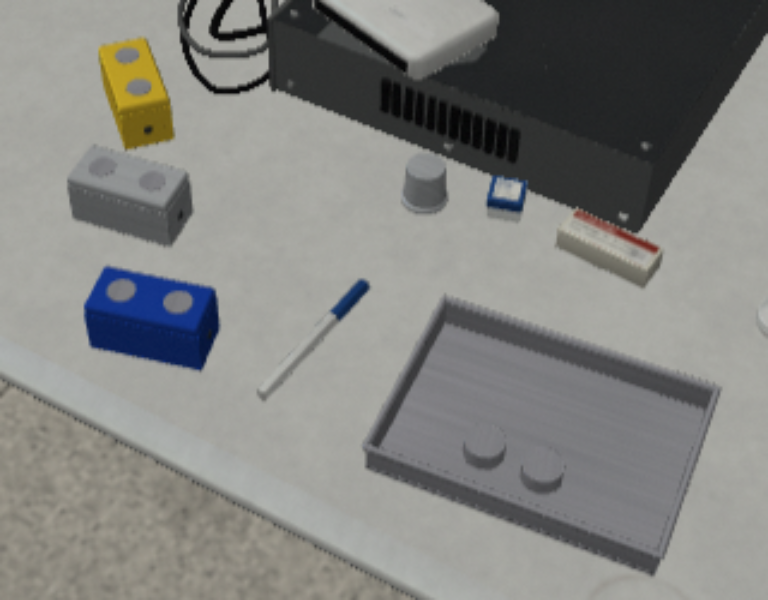

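The grey mould stands on the desk at crop (130,195), and both discs are in the tray at (485,443) and (542,467). Handing in.

```bash
python3 -c "
from station import *
print(finish_job())"
```

```text
the job is handed in; nothing more can be done
None
```

I shook both discs out into the tray, stood the empty mould back on the desk mouth down and clear of the tray, and handed the job in at about 16 s; no verdict came back.

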